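# Load the charger from the battery rack

## Robot

A 6-joint arm with a two-finger parallel gripper is mounted at the origin on the work surface. World frame = base frame: x ahead of the robot, y to its left, z up, the work surface at z = 0. Lengths are in m, angles in rad, forces in N, time in s.
With the tool pointing down it reaches from about 0.425 to 0.95 m from the base axis. Payload 14.7 kg.
Tool frame: the origin (TCP) lies at the very end of the fingers, on their centre line; the grasp point (between the pads) lies 19 mm behind it; z points along the fingers, y is the line along which they close (so a half turn about z gives the same grasp; the last joint's range is limited). The gripper opens to 85 mm and grips with 20 to 120 N. Pads are 22 mm wide; open, the fingers measure 114 mm over their backs; the gripper's body (76 mm by 85 mm) begins 54 mm behind the grasp point. The pads swing forward as they close: fully open they stand 13 mm farther back than shut.
Start: joints at [1.28, 0.48, 1.596, -0, 1.065, -0.047], TCP at [0.157, 0.631, 0.231] pointing down, gripper open.
Joint ranges: [-2.75, 2.75], [-0.82, 2.05], [0.23, 2.67], [-1.56, 4.7], [0.09, 2.69], [-2.92, 2.92]. Speed limits (rad/s): [1.89, 1.89, 2.39, 3.01, 3.01, 3.01].

## Interface

Orientations are given as a unit quaternion [x, y, z, w].
In Python, from plant import telemetry, read_camera, get_calibration, workorder, recognise gives the robot as it stands.
- The arm moves only by the tool send_rows, never from a script. Its argument "targets" is a list of rows, each a list of 3 entries, a list of its own where there are three numbers: the shift along the world's x, y, z in mm, then the turn, a rotation vector about the world's x, y, z in degrees, then the closure, from 0 (fully open) to 1 (shut). In form: [[[dx, dy, dz], [wx, wy, wz], hand], ...]. A call has 1 to 8 rows; each row shifts and turns the commanded pose from where the row before left it; what a row does not reach is not made up. A row lasts 1/10 s, in which the tool goes at most 50 mm and 8.59 degrees, less where a joint would pass 70% of its speed; a pose out of reach is approached as far as the arm can. A call is refused whole if a number of a shift passes 50 or a number of a turn 8.59, either way. A call with a gripper value outside its range is refused whole. The fingers move at their own pace and stop on an object; "newtons" is the grip in N (left out, the last holds). Time passes only in rows, so rows that do not move let the fingers close. It gives the time, the measured TCP pose, the force, the opening and the grip force at its end, in the units of the state.
- telemetry.sense(): the state, without advancing time (a new reading comes with each control period).
- read_camera(name): name is "scene" or "top" or "wrist"; returns the picture (420x560x3 uint8, red, green, blue); there is no depth.
- get_calibration(name): a dict with "mtx" (3x3 intrinsics, pixels), "extrinsics" (4x4, takes a point from world to camera coordinates); the wrist camera has in their place "T_tool_cam" (4x4, takes a point from camera to tool coordinates, whose origin is the TCP and whose axes are the flange's). Camera axes: x right, y up, looking along -z (the intrinsics and any distortion apply to the point x, -y, -z); pixel columns grow to the right and rows downward; lengths in m; the calibration is good to about 2 mm. The wrist camera is an equidistant fisheye: a pixel r from the principal point sees the ray r / f radians off the axis. A picture is of the moment at which its call begins: read the wrist's pose just before it. get_calibration takes no time and is no camera call.
- workorder.close_job(): hands the job in; it is judged then, once.
Trained networks look in the newest picture that a camera, given by its name, has taken for a name from the list of things; names that differ only in an ending like _2 or _b are one class to them, and where a whole thing is asked for, a point or a joint stands for the part that bears it (a point fixed in the world has none). Each returns a list of dicts, best first, with "conf" (0 to 1); they miss things now and then, are a little off and sometimes report something else, mostly with a low value. They report only what shows in the picture. A call takes as long as a camera call. They do not tell look-alikes from the thing itself.
- recognise(thing, camera): "pixel" ([column, row] in pixels, amid what is visible of it).
The state is a dict: "clock": time; "joint_pos": joint angles; "joint_vel": joint speeds; "tau": joint torques, N m; "ee_pos": TCP position; "tool_rot": TCP orientation; "ft_force": force on the tool from outside, world axes, zero at the start; "moment": the same for the moment, N m; "width": finger opening in m; "grip_force": force on a finger pad.
Only numpy, scipy, OpenCV 4.12 (cv2) and the standard library are available. Lean on these libraries where they do the work, as an engineer would, in place of code of your own. Each camera call takes 0.05 s, during which the arm holds its last target. There are 200 camera calls.

## Task

Put the four battery packs from the white storage rack on charge: keep the row in the same order as it stands in the rack, so that each pack comes into the bay with tape of its own colour. Lower each one gently, without dropping it, until it stands upright on the floor of its bay, let go of it, and leave the cell checker and the screw jar where they are.

Things in the scene. Friction and masses are not known exactly. Their poses are not given: they have to be found in the camera images.
- red_mid (a point): Centre (46 mm above the flat foot) of the red pack: dark grey hard-case battery, 56 mm along its x, 28 along its y, 92 tall (z up), 0.19 kg, with red tape round its upper part and a red sticker on top. Starts upright in the white rack, 3 mm play a side, pocket floor 8 mm and walls 38 mm above the table. Grasp from above across the 28 mm, near its top.
- yellow_mid (a point): Centre (46 mm above the flat foot) of the yellow pack: dark grey hard-case battery, 56 mm along its x, 28 along its y, 92 tall (z up), 0.19 kg, with yellow tape round its upper part and a yellow sticker on top. Starts upright in the white rack, 3 mm play a side, pocket floor 8 mm and walls 38 mm above the table. Grasp from above across the 28 mm, near its top.
- green_mid (a point): Centre (46 mm above the flat foot) of the green pack: dark grey hard-case battery, 56 mm along its x, 28 along its y, 92 tall (z up), 0.19 kg, with green tape round its upper part and a green sticker on top. Starts upright in the white rack, 3 mm play a side, pocket floor 8 mm and walls 38 mm above the table. Grasp from above across the 28 mm, near its top.
- blue_mid (a point): Centre (46 mm above the flat foot) of the blue pack: dark grey hard-case battery, 56 mm along its x, 28 along its y, 92 tall (z up), 0.19 kg, with blue tape round its upper part and a blue sticker on top. Starts upright in the white rack, 3 mm play a side, pocket floor 8 mm and walls 38 mm above the table. Grasp from above across the 28 mm, near its top.
- red_bay: Black charging bay with red tape on its grey deck. Origin: pocket centre in plan, on the bay's underside, 10 mm above the table; x the pocket's long way (deck at +x), y along the row, 68 mm to the next bay. Pocket floor 6 mm above the origin, 66 x 38 mm inside (5 mm play a side), flaring to 76 x 48 at its rim 42 mm above the origin. A seated pack's centre is 52 mm above it.
- yellow_bay: Black charging bay with yellow tape on its grey deck. Origin: pocket centre in plan, on the bay's underside, 10 mm above the table; x the pocket's long way (deck at +x), y along the row, 68 mm to the next bay. Pocket floor 6 mm above the origin, 66 x 38 mm inside (5 mm play a side), flaring to 76 x 48 at its rim 42 mm above the origin. A seated pack's centre is 52 mm above it.
- green_bay: Black charging bay with green tape on its grey deck. Origin: pocket centre in plan, on the bay's underside, 10 mm above the table; x the pocket's long way (deck at +x), y along the row, 68 mm to the next bay. Pocket floor 6 mm above the origin, 66 x 38 mm inside (5 mm play a side), flaring to 76 x 48 at its rim 42 mm above the origin. A seated pack's centre is 52 mm above it.
- blue_bay: Black charging bay with blue tape on its grey deck. Origin: pocket centre in plan, on the bay's underside, 10 mm above the table; x the pocket's long way (deck at +x), y along the row, 68 mm to the next bay. Pocket floor 6 mm above the origin, 66 x 38 mm inside (5 mm play a side), flaring to 76 x 48 at its rim 42 mm above the origin. A seated pack's centre is 52 mm above it.
- checker_mid (a point): Centre of the cell checker, a black hand-held meter with a pale display and three white keys, lying flat, 62 by 98 by 24 mm, beside the end of the charger. Bystander.
- jar_mid (a point): Centre of a small glass screw jar with a steel lid, 44 mm across, 55 mm tall, beside the end of the rack. Bystander.
There are look-alikes about, which are no part of the job. What is shaped like the part that bears blue_mid but orange is not meant.

How it is judged:
By the outcome, as a careful person would: the job done as asked, in the order asked, and still so for the second after the job is handed in, with the robot touching nothing.
It also fails if it takes over 93 s, if anything falls off the work surface, if the arm or the gripper's body presses on something with over 40 N, if the wrist force passes 120 N, or if a joint passes its speed limit or range.

## Working session

There is one attempt and no reset: what is moved stays moved. The work goes in short steps, Python scripts to look and compute and a tool call to move; the robot and the scene stay as the last step left them, time stands still between calls to the robot, and variables do not carry over. Pictures are saved under pics/ and viewed, at most 14 in all, crops included, and the job is handed in when it is done.

Besides the shell and the picture viewer there is one more tool, called as name(argument=value, ...) on one line, values as JSON. send_rows: Moves the arm, as the interface text tells. Its arguments: {"type":"object","properties":{"targets":{"type":"array","items":{"type":"array"}},"newtons":{"type":"number"}},"required":["targets"]}

```bash
ls; mkdir -p pics
python3 - <<'E'
from plant import telemetry, read_camera, get_calibration
import cv2
for n in("scene","top"):
    cv2.imwrite(f"pics/{n}0.png",cv2.cvtColor(read_camera(n),cv2.COLOR_RGB2BGR)); print(n,get_calibration(n))
print(get_calibration("wrist")); print(telemetry.sense())
E
```

```text
pics
scene {'mtx': array([[453.14865766,   0.        , 280.35346559],
       [  0.        , 453.14865766, 200.11110083],
       [  0.        ,   0.        ,   1.        ]]), 'extrinsics': array([[-0.26505   ,  0.96422065, -0.00520063,  0.1183379 ],
       [-0.67077931, -0.18050739,  0.7193554 ,  0.29361395],
       [ 0.69267858,  0.19415362,  0.69462274, -1.38915327],
       [ 0.        ,  0.        ,  0.        ,  1.        ]])}
top {'mtx': array([[534.41703325,   0.        , 274.56673637],
       [  0.        , 534.41703325, 202.84485307],
       [  0.        ,   0.        ,   1.        ]]), 'extrinsics': array([[-0.00711232, -0.99977349, -0.02005928,  0.03648409],
       [ 0.99269124, -0.0094758 ,  0.12030923, -0.54207066],
       [-0.12047206, -0.019057  ,  0.99253378, -1.24087023],
       [ 0.        ,  0.        ,  0.        ,  1.        ]])}
{'mtx': array([[325.1922621 ,   0.        , 279.62780935],
       [  0.        , 325.1922621 , 205.27715611],
       [  0.        ,   0.        ,   1.        ]]), 'T_tool_cam': array([[-3.22446175e-04,  9.54908359e-01,  2.96900526e-01,
   
[... 268 characters left out ...]
000e+00]])}
{'clock': 0.1, 'joint_pos': array([ 1.28040791e+00,  4.80763562e-01,  1.59683873e+00, -1.51312290e-05,
        1.06512527e+00, -4.65732968e-02]), 'joint_vel': array([-0.00103749, -0.00064248, -0.00191876, -0.00096747, -0.00120401,
       -0.00195773]), 'tau': array([ 2.10725739e-03, -9.52239633e+01, -4.31045866e+01,  1.01556375e-04,
        5.01847593e-03,  6.32185538e-05]), 'ee_pos': array([0.15676841, 0.63040393, 0.2307298 ]), 'tool_rot': array([ 1.21602167e-01,  9.92578758e-01, -5.60528646e-04, -8.86304503e-05]), 'ft_force': array([-0.072041  ,  0.28269825,  0.84828982]), 'moment': array([-0.02241186, -0.01311283,  0.00238615]), 'grip_force': 0.0, 'width': 0.08529725559155649}
```

View pics/top0.png

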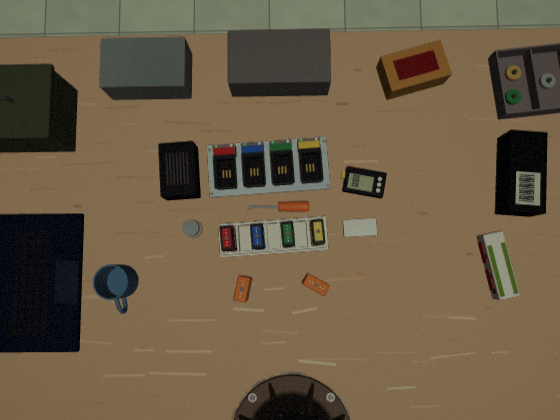

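View pics/scene0.png

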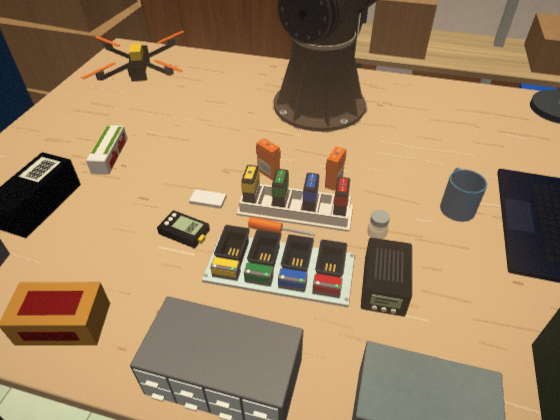

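The top view shows the rack row (red, blue, green, yellow, at columns 228, 258, 288 and 319, row ~237). The bays above it stand in the same colour order (226, 254, 282, 310, row ~170), and the orange look-alikes lie at (242,288) and (316,285). The scene view agrees.

```bash
cat > h.py <<'E'
import numpy as np, cv2
from plant import telemetry, read_camera, get_calibration, recognise
from scipy.spatial.transform import Rotation as R
def campose(n, s=None):
    c=get_calibration(n)
    if n=="wrist":
        T=np.eye(4); T[:3,:3]=R.from_quat(s["tool_rot"]).as_matrix(); T[:3,3]=s["ee_pos"]
        return T@c["T_tool_cam"], c["mtx"]
    return np.linalg.inv(c["extrinsics"]), c["mtx"]
def ground(n,px,z,s=None):
    T,K=campose(n,s); px=np.atleast_2d(px).astype(float)
    u=(px-[K[0,2],K[1,2]])/K[0,0]
    if n=="wrist":
        r=np.linalg.norm(u,axis=1,keepdims=True); d=np.c_[u*np.sinc(r/np.pi),np.cos(r)]
    else: d=np.c_[u,np.ones(len(u))]
    d=d*[1,-1,-1]@T[:3,:3].T; o=T[:3,3]
    return o+d*((z-o[2])/d[:,2])[:,None]
def project(n,P,s=None):
    T,K=campose(n,s); p=(np.atleast_2d(P)-T[:3,3])@T[:3,:3]*[1,-1,-1]
    if n=="wrist":
        q=np.linalg.norm(p[:,:2],axis=1,keepdims=True); u=p[:,:2]/q*np.arctan2(q,p[:,2:])
    else: u=p[:,:2]/p[:,2:]
    return u*K[0,0]+[K[0,2],K[1,2]]
def save(name,im): cv2.imwrite(f"pics/{name}.png",cv2.cvtColor(im,cv2.COLOR_RGB2BGR))
E
python3 - <<'E'
from h import *
im=read_camera("top")
np.set_printoptions(precision=4,suppress=True)
for c in "red blue green yellow".split():
    for k,z in(("_mid",.1),("_bay",.045)):
        for d in recognise(c+k,"top")[:1]: print(c+k,d["conf"],np.round(d["pixel"],1),ground("top",d["pixel"],z)[0])
for k,z in(("checker_mid",.02),("jar_mid",.05)):
    d=recognise(k,"top")[0]; print(k,d,ground("top",d["pixel"],z)[0])
save("topc",cv2.resize(im[125:265,150:390],None,fx=3.3,fy=3.3,interpolation=cv2.INTER_CUBIC))
E
```

```text
red_mid 0.74 [226.1 237.5] [0.4569 0.14   0.1   ]
red_bay 0.76 [224.2 160.8] [0.6432 0.1514 0.045 ]
blue_mid 0.92 [319.1 285.5] [ 0.3491 -0.0666  0.1   ]
blue_bay 0.77 [251.6 167.8] [0.6255 0.0859 0.045 ]
green_mid 0.52 [289.1 235.7] [ 0.4598 -0.0013  0.1   ]
green_bay 0.64 [279.6 163.8] [0.6345 0.0191 0.045 ]
yellow_mid 0.71 [319.2 228.4] [ 0.4756 -0.0689  0.1   ]
yellow_bay 0.62 [309.9 156.8] [ 0.6506 -0.0533  0.045 ]
checker_mid {'pixel': [364.1, 180.7], 'conf': 0.62} [ 0.5957 -0.1842  0.02  ]
jar_mid {'pixel': [191.4, 229.3], 'conf': 0.56} [0.4797 0.2272 0.05  ]
```

View pics/topc.png

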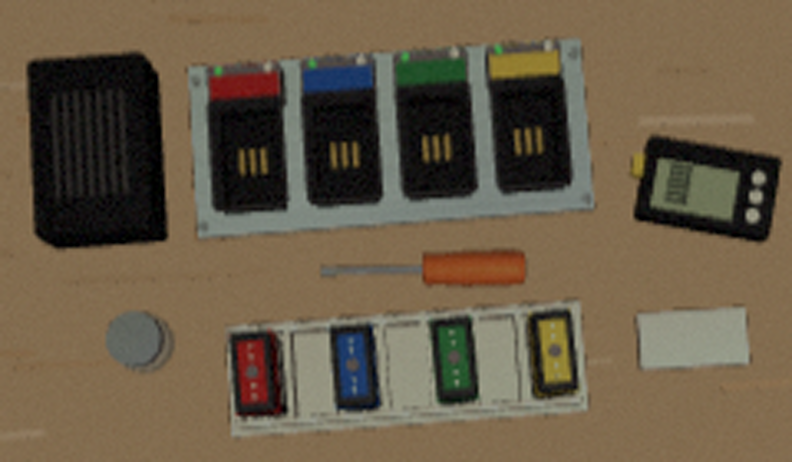

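The crop shows all four packs upright in every second rack pocket, and the bays empty. Both rows are yawed about +4°. I'll move over them for a wrist-camera view.

send_rows(targets=[[[35,-35,5],[0,0,6],0.3],[[35,-35,5],[0,0,6],0.3],[[35,-35,5],[0,0,6.2],0.3],[[35,-35,5],[0,0,0],0.3],[[35,-35,5],[0,0,0],0.3],[[35,-35,5],[0,0,0],0.3],[[35,-35,5],[0,0,0],0.3],[[35,-35,5],[0,0,0],0.3]], newtons=40)

```text
clock: 1.45
ee_pos: [0.4381, 0.3492, 0.2718]
tool_rot: [-0.037, 0.999, 0.0, 0.0]
ft_force: [1.3, 0.3, 0.9]
width: 0.0598
grip_force: 0.0
```

send_rows(targets=[[[5,-45,0],[0,0,0],0.4],[[5,-45,0],[0,0,0],0.4],[[5,-45,0],[0,0,0],0.4],[[5,-45,0],[0,0,0],0.4],[[5,-45,0],[0,0,0],0.4],[[5,-45,0],[0,0,0],0.4],[[5,-45,0],[0,0,0],0.4],[[0,0,0],[0,0,0],0.4]])

```text
clock: 2.25
ee_pos: [0.4723, 0.0313, 0.2715]
tool_rot: [-0.035, 0.999, -0.001, 0.0]
ft_force: [-0.4, 0.5, 1.4]
width: 0.0513
grip_force: 0.0
```

Run:
```python
from h import *
s=telemetry.sense(); im=read_camera("wrist"); save("w1",im); np.save("w1.npy",im)
import pickle; pickle.dump(s,open("w1.pkl","wb"))
print(s["ee_pos"],s["width"],s["clock"],s["joint_pos"],R.from_quat(s["tool_rot"]).as_matrix())
```

```text
[0.47234904 0.03130691 0.27152477] 0.0512919197462015 2.25 [ 3.01933313e-03  1.86108345e-01  1.93667013e+00 -1.32571683e-03
  1.01811550e+00 -1.63665632e+00] [[-9.97580425e-01 -6.95183631e-02  7.02475558e-04]
 [-6.95191254e-02  9.97579983e-01 -1.12622821e-03]
 [-6.22482013e-04 -1.17233870e-03 -9.99999119e-01]]
```

View pics/w1.png

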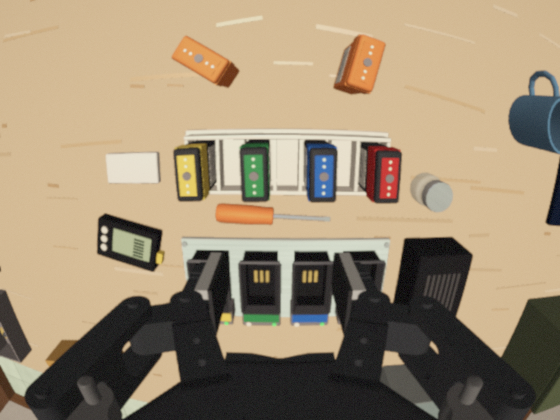

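The wrist view shows the yellow, green, blue and red stickers at (187,176), (255,176), (321,177) and (389,179). The bays lie below, with the outer two partly hidden by the fingers. I'll check the geometry with overlays and then refine the bays from a crop.

Run:
```python
from h import *; import pickle
np.set_printoptions(precision=4,suppress=True)
s=pickle.load(open("w1.pkl","rb")); im=np.load("w1.npy")
p=[(389,179),(321.5,177),(255,176),(187,176)]
g=ground("wrist",p,.1,s); print(g); d=g[3]-g[0]; print(np.diff(g,axis=0),"yaw",np.degrees(np.arctan2(-d[0]*-1,-d[1]))) 
# charger plate corners, bay contacts etc
print(ground("wrist",[(184,240),(388,240)],.01,s)); print(ground("wrist",[(262,276),(310,276)],.016,s))
print(project("top",g), project("top",[.6,0,.016]))
a=cv2.resize(im[225:335,170:400],None,fx=3.4,fy=3.4,interpolation=cv2.INTER_CUBIC)
b=cv2.resize(im[125:215,165:410],None,fx=3.2,fy=3.2,interpolation=cv2.INTER_CUBIC)
save("w1b",np.vstack([np.pad(x,((0,0),(0,800-x.shape[1]),(0,0)))[:300 if i else 300] for i,x in enumerate((b,a))]))
save("w1a",a)
```

```text
[[ 0.4592  0.1428  0.1   ]
 [ 0.4629  0.0723  0.1   ]
 [ 0.4666  0.0067  0.1   ]
 [ 0.4706 -0.0626  0.1   ]]
[[ 0.0038 -0.0705  0.    ]
 [ 0.0036 -0.0657  0.    ]
 [ 0.004  -0.0693  0.    ]] yaw 3.1883257138858974
[[ 0.5828 -0.0943  0.01  ]
 [ 0.5635  0.1902  0.01  ]]
[[0.6262 0.0174 0.016 ]
 [0.6218 0.0844 0.016 ]]
[[224.8613 236.5116]
 [256.2335 234.576 ]
 [285.493  232.7047]
 [316.3995 230.6432]] [[287.7063 179.9942]]
```

View pics/w1b.png

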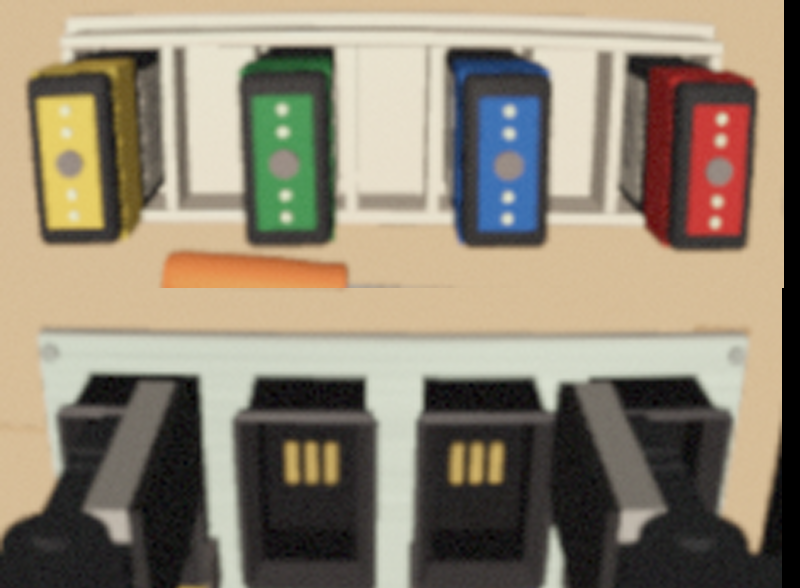

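Packs stand upright in pockets with a small lean/offset. I'll shift forward to see the bays unobstructed.

send_rows(targets=[[[42,0,0],[0,0,0],0.4],[[42,0,0],[0,0,0],0.4],[[42,0,0],[0,0,0],0.4],[[0,0,0],[0,0,0],0.4],[[0,0,0],[0,0,0],0.4]])

```text
clock: 2.8
ee_pos: [0.598, 0.0369, 0.2706]
tool_rot: [-0.037, 0.999, 0.0, -0.001]
ft_force: [0.4, -0.4, -0.3]
width: 0.0509
grip_force: 0.0
```

Run:
```python
from h import *
s=telemetry.sense(); im=read_camera("wrist"); np.save("w2.npy",im)
import pickle; pickle.dump(s,open("w2.pkl","wb")); print(s["ee_pos"],s["width"],s["clock"])
save("w2",cv2.resize(im[100:260,150:416],None,fx=3,fy=3,interpolation=cv2.INTER_CUBIC))
```

```text
[0.59795852 0.0368605  0.27057677] 0.05093682628715586 2.8
```

View pics/w2.png

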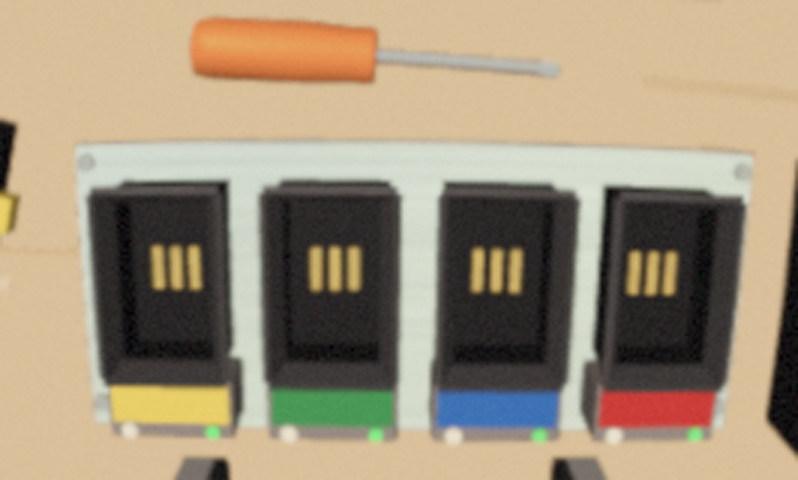

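The wrist crop shows the four bays in full: contacts near row 268, rim corners from about row 190 to 385, and tapes at row ~408. The order left to right is yellow, green, blue, red. I'll measure rim and contact points against the known 76 × 48 and 68 mm sizes.

Run:
```python
from h import *; import pickle
np.set_printoptions(precision=4,suppress=True)
s=pickle.load(open("w2.pkl","rb"))
f=lambda P,z: ground("wrist",np.array(P,float)/3+[150,100],z,s)
c=f([(653,273),(497,271),(335,269),(177,268)],.016); print("contacts",c,np.diff(c,axis=0)) 
t=f([(656,408),(497,409),(333,408),(170,406)],.05); print("tape",t,np.diff(t,axis=0))
# rim outer corners: near-left, near-right, far-right, far-left
for n,q in dict(red=[(613,193),(743,199),(715,388),(598,388)],blue=[(441,190),(578,195),(558,389),(436,389)],green=[(264,188),(399,190),(395,388),(271,388)],yellow=[(91,193),(226,188),(231,384),(109,386)]).items():
    g=f(q,.052); print(n,g.mean(0),"w",np.linalg.norm(g[0]-g[1]),np.linalg.norm(g[2]-g[3]),"l",np.linalg.norm(g[0]-g[3]),np.linalg.norm(g[1]-g[2]))
# overlay predicted model with bay frame from contacts row
yaw=np.arctan2(-(c[0]-c[3])[0],(c[0]-c[3])[1]); print("yaw",np.degrees(yaw))
```

```text
contacts [[ 0.6183  0.1529  0.016 ]
 [ 0.6229  0.0849  0.016 ]
 [ 0.6271  0.0168  0.016 ]
 [ 0.6314 -0.0507  0.016 ]] [[ 0.0046 -0.068   0.    ]
 [ 0.0042 -0.0681  0.    ]
 [ 0.0043 -0.0675  0.    ]]
tape [[ 0.6671  0.153   0.05  ]
 [ 0.6715  0.0866  0.05  ]
 [ 0.6759  0.0205  0.05  ]
 [ 0.6806 -0.0463  0.05  ]] [[ 0.0045 -0.0665  0.    ]
 [ 0.0043 -0.066   0.    ]
 [ 0.0047 -0.0668  0.    ]]
red [0.6179 0.1498 0.052 ] w 0.053386620729939424 0.05030863960799429 l 0.07944499641876404 0.07921238249564881
blue [0.6226 0.0837 0.052 ] w 0.05220489532137955 0.04911288670072765 l 0.07974452468735858 0.07877457873690644
green [0.6267 0.0174 0.052 ] w 0.05071859887276594 0.04941535987878936 l 0.08040332987703444 0.07925299771599936
yellow [ 0.631  -0.0489  0.052 ] w 0.05349350558318408 0.05105661665846518 l 0.07956789392950349 0.0790061085524816
yaw 3.6777730431905695
```

Run:
```python
from h import *; import pickle
np.set_printoptions(precision=4,suppress=True)
f=lambda P,z: ground("top",np.array(P,float)/3.3+[150,125],z)
print(f([(253,162),(344,155),(436,149),(528,142)],.016))
print(f([(255,373),(352,366),(454,358),(553,351)],.1))
s=pickle.load(open("w1.pkl","rb"))
print(ground("wrist",np.array([(720,171),(508,165),(283,165),(69,163)])/3.2+[165,125],.1,s))
print(ground("wrist",np.array([(313,463),(476,463)])/3.4+[170,225]-[0,300/3.4-12/3.4],.016,s))
```

```text
[[ 0.6161  0.1485  0.016 ]
 [ 0.6206  0.0813  0.016 ]
 [ 0.6244  0.0133  0.016 ]
 [ 0.6289 -0.0545  0.016 ]]
[[ 0.4557  0.1374  0.1   ]
 [ 0.4599  0.0714  0.1   ]
 [ 0.4648  0.002   0.1   ]
 [ 0.469  -0.0652  0.1   ]]
[[ 0.4585  0.1438  0.1   ]
 [ 0.4623  0.0745  0.1   ]
 [ 0.4673  0.0051  0.1   ]
 [ 0.4706 -0.0631  0.1   ]]
[[0.627  0.0175 0.016 ]
 [0.6226 0.0845 0.016 ]]
```

The top camera differs from the wrist by a constant (-2.3, -3.8) mm. The pack-to-bay displacement agrees between them, so I'll take the mean and check the tool-frame bias on the first held pack. Next is the red pack, at about (0.4575, 0.141).

send_rows(targets=[[[-35,26,-30],[0,0,0],0.4],[[-35,26,-30],[0,0,0],0.4],[[-35,26,-30],[0,0,0],0.4],[[-35,26,-30],[0,0,0],0.4],[[0,0,0],[0,0,0],0.4],[[0,0,0],[0,0,0],0.4]])

```text
clock: 3.45
ee_pos: [0.4638, 0.1347, 0.158]
tool_rot: [-0.038, 0.999, -0.0, -0.0]
ft_force: [0.9, -0.5, 0.7]
width: 0.0516
grip_force: 0.0
```

Run:
```python
from h import *
s=telemetry.sense(); im=read_camera("wrist"); print(s["ee_pos"],s["joint_pos"])
q=np.array(s["ee_pos"])+[0,0,.0]; print(project("wrist",[[.4585,.1438,.1],[.4557,.1374,.1],q],s))
save("w3",cv2.resize(im[100:380,140:420],None,fx=2,fy=2))
```

```text
[0.46381617 0.13471832 0.15798211] [ 2.19902123e-01  3.49445729e-01  2.04606459e+00  7.35739472e-08
  7.47049100e-01 -1.42689929e+00]
[[293.87049706 217.16062093]
 [284.42851682 212.40069091]
 [279.37272634 265.09541448]]
```

View pics/w3.png

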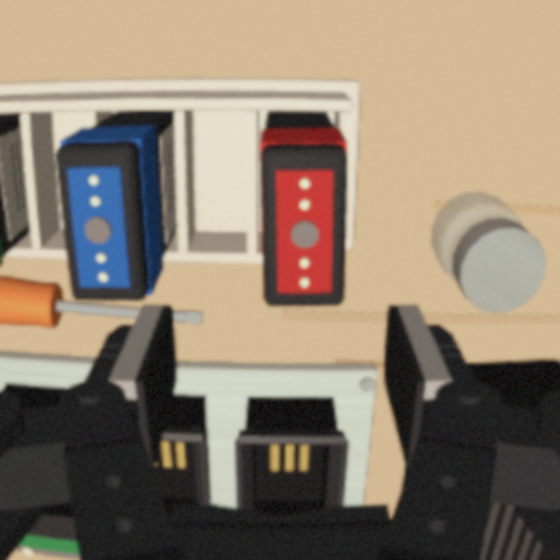

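The red terminal sits at pixel (292.5, 217), which matches the wrist-camera prediction. The finger midpoint is at column 280, also as predicted, so the wrist measurements hold in the tool frame. I'll align and descend.

send_rows(targets=[[[-5,8,0],[0,0,0],0.4],[[0,0,-15],[0,0,0],0.4],[[0,0,-15],[0,0,0],0.4],[[0,0,-15],[0,0,0],0.4],[[0,0,-15],[0,0,0],0.4],[[0,0,-15],[0,0,0],0.4],[[0,0,-15],[0,0,0],0.4],[[0,0,0],[0,0,0],0.4]])

```text
clock: 4.3
ee_pos: [0.4603, 0.1418, 0.0671]
tool_rot: [-0.036, 0.999, -0.0, -0.001]
ft_force: [0.2, 0.0, 0.7]
width: 0.0512
grip_force: 0.0
```

send_rows(targets=[[[-1,1,0],[0,0,0],0.55],[[0,0,0],[0,0,0],0.7],[[0,0,0],[0,0,0],0.8],[[0,0,0],[0,0,0],0.9],[[0,0,0],[0,0,0],1.0],[[0,0,0],[0,0,0],1.0],[[0,0,0],[0,0,0],1.0],[[0,0,0],[0,0,0],1.0]], newtons=40)

```text
clock: 5.1
ee_pos: [0.4602, 0.1432, 0.0688]
tool_rot: [-0.037, 0.999, 0.0, 0.001]
ft_force: [-1.3, 0.4, 8.5]
width: 0.0274
grip_force: 40.5
```

send_rows(targets=[[[0,0,8],[0,0,0],1],[[0,0,12],[0,0,0],1],[[0,0,16],[0,0,0],1],[[0,0,16],[0,0,0],1],[[0,0,16],[0,0,0],1],[[0,0,16],[0,0,0],1],[[0,0,0],[0,0,0],1],[[0,0,0],[0,0,0],1]])

```text
clock: 5.9
ee_pos: [0.4598, 0.1431, 0.1524]
tool_rot: [-0.037, 0.999, 0.0, 0.001]
ft_force: [0.0, 0.1, -2.8]
width: 0.0274
grip_force: 40.0
```

Run:
```python
from h import *
P=[telemetry.sense()["ee_pos"]]
s=telemetry.sense(); im=read_camera("wrist"); print(s["ee_pos"],s["ft_force"],s["width"])
s2=telemetry.sense(); print(s2["ee_pos"])
save("w4",cv2.resize(im[80:360,140:420],None,fx=2,fy=2))
```

```text
[0.45979669 0.14307303 0.15241561] [ 0.00311082  0.13763658 -2.83331214] 0.027368185678700585
[0.45939695 0.14298619 0.15183811]
```

View pics/w4.png

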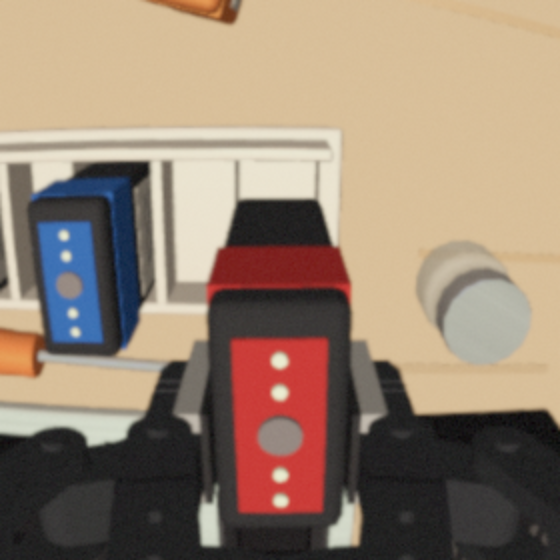

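Red is held straight between the pads, with its terminal at pixel (280, 298). I'll compute the pack centre relative to the TCP, then the move to its bay.

Run:
```python
from h import *
np.set_printoptions(precision=4,suppress=True)
s=telemetry.sense()
for dz in(.029,.032,.035): print(ground("wrist",(280,298),s["ee_pos"][2]+dz,s)[0]-s["ee_pos"], s["ee_pos"])
```

```text
[0.0001 0.0003 0.029 ] [0.4594 0.143  0.1518]
[-0.0018  0.0001  0.032 ] [0.4594 0.143  0.1518]
[-0.0038 -0.      0.035 ] [0.4594 0.143  0.1518]
```

send_rows(targets=[[[15,2,0],[0,0,0],1],[[25,2,0],[0,0,0],1],[[30,2,0],[0,0,0],1],[[30,2,0],[0,0,0],1],[[30,1,0],[0,0,0],1],[[20,0,0],[0,0,0],1],[[10,0,0],[0,0,0],1],[[0,0,0],[0,0,0],1]])

```text
clock: 6.75
ee_pos: [0.6198, 0.1519, 0.1509]
tool_rot: [-0.037, 0.999, -0.0, -0.001]
ft_force: [0.9, 0.1, -1.4]
width: 0.0276
grip_force: 39.9
```

send_rows(targets=[[[0,0,-10],[0,0,0],1],[[0,0,-10],[0,0,0],1],[[0,0,-10],[0,0,0],1],[[0,0,0],[0,0,0],1],[[0,0,0],[0,0,0],1]])

```text
clock: 7.25
ee_pos: [0.6191, 0.152, 0.1215]
tool_rot: [-0.037, 0.999, -0.0, -0.0]
ft_force: [-0.1, -0.0, -1.4]
width: 0.0276
grip_force: 39.9
```

Run:
```python
from h import *
s=telemetry.sense(); im=read_camera("wrist"); print(s["ee_pos"],s["ft_force"])
save("w5",cv2.resize(im[120:400,110:450],None,fx=2,fy=2))
im=read_camera("top"); save("t5",cv2.resize(im[120:270,190:390],None,fx=3,fy=3))
```

```text
[0.61914597 0.15201882 0.12153207] [-0.06750887 -0.03794359 -1.37162102]
```

View pics/w5.png

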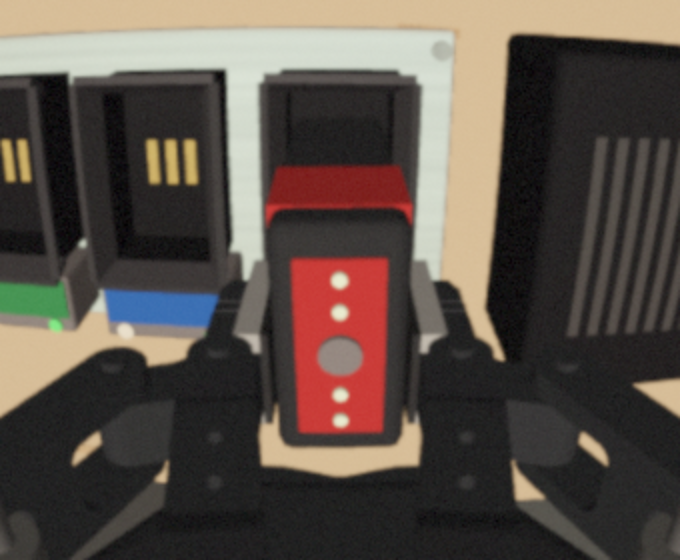

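Red is centred over its bay: rim columns 262–420, pack centre 340. Lowering gently now.

send_rows(targets=[[[0,0,-8],[0,0,0],1],[[0,0,-8],[0,0,0],1],[[0,0,-8],[0,0,0],1],[[0,0,-8],[0,0,0],1],[[0,0,-5],[0,0,0],1],[[0,0,-3],[0,0,0],1],[[0,0,0],[0,0,0],1],[[0,0,0],[0,0,0],1]])

```text
clock: 8.15
ee_pos: [0.6197, 0.152, 0.082]
tool_rot: [-0.037, 0.999, -0.0, 0.0]
ft_force: [0.8, -0.3, -2.3]
width: 0.0275
grip_force: 39.9
```

send_rows(targets=[[[0,0,-1],[0,0,0],1],[[0,0,-1],[0,0,0],1],[[0,0,0],[0,0,0],1]])

```text
clock: 8.45
ee_pos: [0.6196, 0.152, 0.0799]
tool_rot: [-0.037, 0.999, -0.0, 0.0]
ft_force: [-0.3, 0.3, -1.7]
width: 0.0275
grip_force: 39.9
```

send_rows(targets=[[[0,0,-1],[0,0,0],1],[[0,0,-1],[0,0,0],1],[[0,0,0],[0,0,0],1]])

```text
clock: 8.75
ee_pos: [0.6195, 0.152, 0.0778]
tool_rot: [-0.037, 0.999, -0.0, -0.0]
ft_force: [0.2, 0.8, -2.1]
width: 0.0275
grip_force: 39.9
```

send_rows(targets=[[[0,0,-1],[0,0,0],1],[[0,0,0],[0,0,0],1],[[0,0,0],[0,0,0],1]])

```text
clock: 9.05
ee_pos: [0.6196, 0.152, 0.0769]
tool_rot: [-0.037, 0.999, -0.0, -0.0]
ft_force: [0.1, 0.5, -2.5]
width: 0.0279
grip_force: 39.9
```

send_rows(targets=[[[0,0,-1],[0,0,0],1],[[0,0,0],[0,0,0],1],[[0,0,0],[0,0,0],1]])

```text
clock: 9.35
ee_pos: [0.6198, 0.152, 0.0768]
tool_rot: [-0.037, 0.999, 0.0, 0.0]
ft_force: [-4.3, -2.4, 13.5]
width: 0.0277
grip_force: 41.8
```

send_rows(targets=[[[0,0,-1],[0,0,0],1],[[0,0,0],[0,0,0],1],[[0,0,0],[0,0,0],1]])

```text
clock: 9.65
ee_pos: [0.6198, 0.1519, 0.0767]
tool_rot: [-0.037, 0.999, -0.0, 0.0]
ft_force: [-8.4, -3.4, 27.6]
width: 0.0278
grip_force: 43.7
```

Contact at TCP z 0.0768, as predicted for the floor (0.076). I'll ease off, open gently and retreat.

send_rows(targets=[[[0,0,1.5],[0,0,0],1],[[0,0,0],[0,0,0],0.7],[[0,0,0],[0,0,0],0.6],[[0,0,0],[0,0,0],0.5],[[0,0,0],[0,0,0],0.4],[[0,0,0],[0,0,0],0.4],[[0,0,15],[0,0,0],0.4],[[0,0,30],[0,0,0],0.4]])

```text
clock: 10.45
ee_pos: [0.6182, 0.1517, 0.1207]
tool_rot: [-0.037, 0.999, -0.0, -0.002]
ft_force: [0.9, 1.1, -0.4]
width: 0.0514
grip_force: 0.0
```

Run:
```python
from h import *
s=telemetry.sense(); im=read_camera("wrist"); print(s["ee_pos"],s["width"],s["ft_force"])
save("w6",cv2.resize(im[80:400,110:450],None,fx=1.8,fy=1.8))
```

```text
[0.61822262 0.15174476 0.12072991] 0.05137282997528821 [ 0.87153423  1.07525265 -0.42677905]
```

View pics/w6.png

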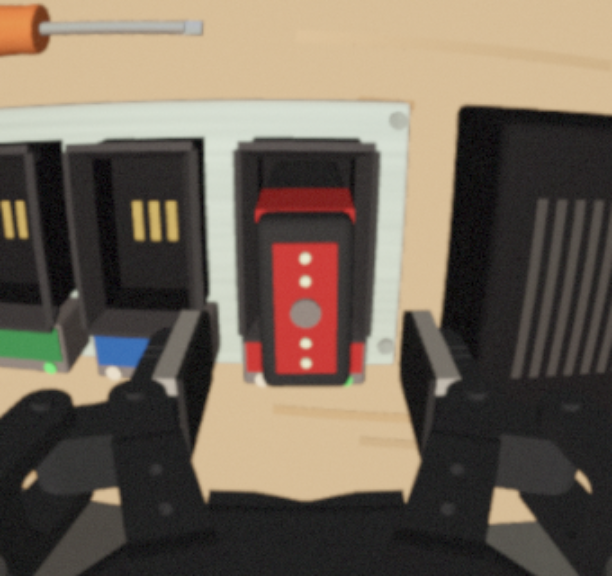

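Red stands upright in its bay, fingers clear. Next is blue, at about (0.464, 0.074).

send_rows(targets=[[[0,0,35],[0,0,0],0.4],[[-26,-13,0],[0,0,0],0.4],[[-26,-13,0],[0,0,0],0.4],[[-26,-13,0],[0,0,0],0.4],[[-26,-13,0],[0,0,0],0.4],[[-26,-13,0],[0,0,0],0.4],[[-25,-13,0],[0,0,0],0.4],[[0,0,0],[0,0,0],0.4]])

```text
clock: 11.3
ee_pos: [0.4615, 0.073, 0.1572]
tool_rot: [-0.037, 0.999, -0.0, -0.001]
ft_force: [0.1, -0.0, 0.7]
width: 0.0509
grip_force: 0.0
```

Run:
```python
from h import *
s=telemetry.sense(); im=read_camera("wrist"); print(s["ee_pos"])
hsv=cv2.cvtColor(im,cv2.COLOR_RGB2HSV)
# sticker = brightest saturated blue blob
m=cv2.inRange(hsv,(100,90,120),(125,255,255)); n,l,st,c=cv2.connectedComponentsWithStats(m)
for i in sorted(range(1,n),key=lambda i:-st[i,4])[:3]: print(st[i],c[i],ground("wrist",c[i],.1,s)[0])
```

```text
[0.461535   0.07298998 0.15717528]
[ 267  194   29   61 1415] [280.73215548 223.19363958] [0.46070506 0.073828   0.1       ]
[260 179   5   4  12] [261.41666667 180.        ] [0.43281125 0.05960455 0.1       ]
[298 179   4   5  11] [300.09090909 180.27272727] [0.43121699 0.08383805 0.1       ]
```

send_rows(targets=[[[1,1,-15],[0,0,0],0.4],[[0,0,-15],[0,0,0],0.4],[[0,0,-15],[0,0,0],0.4],[[0,0,-15],[0,0,0],0.4],[[0,0,-15],[0,0,0],0.4],[[0,0,-14],[0,0,0],0.4],[[0,0,0],[0,0,0],0.4],[[0,0,0],[0,0,0],0.4]])

```text
clock: 12.15
ee_pos: [0.4665, 0.0753, 0.0678]
tool_rot: [-0.037, 0.999, 0.0, 0.0]
ft_force: [-0.4, -0.5, 0.2]
width: 0.0514
grip_force: 0.0
```

send_rows(targets=[[[0,0,0],[0,0,0],0.55],[[0,0,0],[0,0,0],0.7],[[0,0,0],[0,0,0],0.8],[[0,0,0],[0,0,0],0.9],[[0,0,0],[0,0,0],1.0],[[0,0,0],[0,0,0],1.0],[[0,0,0],[0,0,0],1.0]])

```text
clock: 12.85
ee_pos: [0.4664, 0.0751, 0.0682]
tool_rot: [-0.037, 0.999, 0.0, 0.001]
ft_force: [-0.1, 1.2, 7.1]
width: 0.0277
grip_force: 39.9
```

send_rows(targets=[[[0,0,8],[0,0,0],1],[[0,0,12],[0,0,0],1],[[0,0,16],[0,0,0],1],[[0,0,16],[0,0,0],1],[[0,0,16],[0,0,0],1],[[0,0,16],[0,0,0],1],[[0,0,0],[0,0,0],1],[[0,0,0],[0,0,0],1]])

```text
clock: 13.65
ee_pos: [0.4657, 0.075, 0.1519]
tool_rot: [-0.037, 0.999, 0.0, 0.001]
ft_force: [0.4, -1.4, -1.9]
width: 0.0275
grip_force: 40.2
```

```bash
cat > held.py <<'E'
from h import *; import sys
np.set_printoptions(precision=4,suppress=True)
H=dict(blue=((100,90,120),(125,255,255)),green=((40,80,70),(85,255,255)),yellow=((20,80,140),(38,255,255)))[sys.argv[1]]
s=telemetry.sense(); im=read_camera("wrist"); hsv=cv2.cvtColor(im,cv2.COLOR_RGB2HSV)
n,l,st,c=cv2.connectedComponentsWithStats(cv2.inRange(hsv,*H))
z=.1 if len(sys.argv)>2 else s["ee_pos"][2]+.032
for i in sorted(range(1,n),key=lambda i:-st[i,4])[:2]: print(st[i],c[i],"rel TCP",ground("wrist",c[i],z,s)[0]-s["ee_pos"])
print(s["ee_pos"],s["width"],s["ft_force"])
E
python3 held.py blue
```

```text
[ 256  244   48   89 3444] [279.6324 286.2465] rel TCP [-0.0074 -0.0005  0.032 ]
[295 216  21  10  64] [308.0625 217.8281] rel TCP [-0.0367  0.0076  0.032 ]
[0.4657 0.075  0.1519] 0.027468926170886913 [ 0.3998 -1.371  -1.9342]
```

Blue is held with its centre about 6.5 mm behind the TCP in x, so I'll aim at TCP (0.629, 0.0845).

send_rows(targets=[[[15,2,0],[0,0,0],1],[[25,2,0],[0,0,0],1],[[30,2,0],[0,0,0],1],[[30,2,0],[0,0,0],1],[[30,1,0],[0,0,0],1],[[22,0.5,0],[0,0,0],1],[[11,0,0],[0,0,0],1],[[0,0,0],[0,0,0],1]])

```text
clock: 14.5
ee_pos: [0.629, 0.0844, 0.1503]
tool_rot: [-0.037, 0.999, -0.0, -0.001]
ft_force: [0.2, 0.6, -2.9]
width: 0.0274
grip_force: 40.1
```

send_rows(targets=[[[0,0,-10],[0,0,0],1],[[0,0,-10],[0,0,0],1],[[0,0,-10],[0,0,0],1],[[0,0,0],[0,0,0],1],[[0,0,0],[0,0,0],1]])

```text
clock: 15.0
ee_pos: [0.6281, 0.0845, 0.121]
tool_rot: [-0.037, 0.999, -0.0, -0.0]
ft_force: [0.2, 0.3, -1.8]
width: 0.0276
grip_force: 40.1
```

```bash
python3 held.py blue
python3 - <<'E'
from h import *
im=read_camera("wrist"); save("w7",cv2.resize(im[120:400,110:450],None,fx=2,fy=2))
E
```

```text
[ 255  244   49   89 3451] [279.5903 286.2457] rel TCP [-0.0074 -0.0005  0.032 ]
[243 216  44  10 104] [259.4519 217.6154] rel TCP [-0.0354 -0.0098  0.032 ]
[0.6281 0.0845 0.121 ] 0.027553891140810294 [ 0.2436  0.3438 -1.7995]
```

View pics/w7.png

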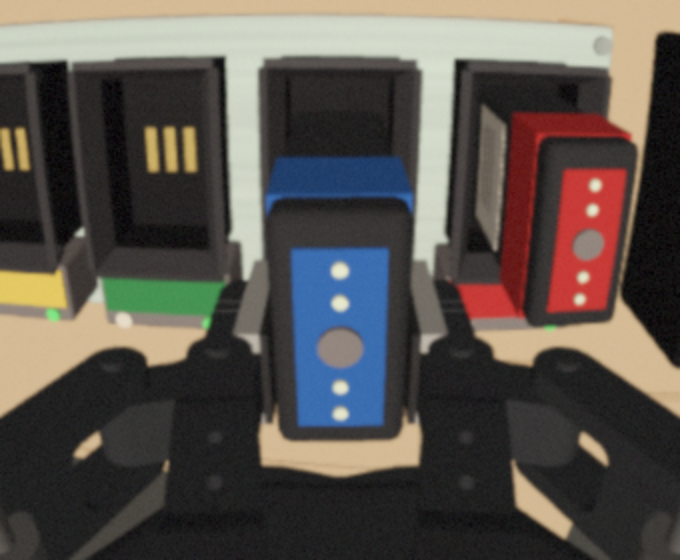

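Blue is centred over its bay (rim 262–420, pack centre 340), and red still stands upright. Lowering.

send_rows(targets=[[[-1,0,-8],[0,0,0],1],[[0,0,-8],[0,0,0],1],[[0,0,-8],[0,0,0],1],[[0,0,-8],[0,0,0],1],[[0,0,-5],[0,0,0],1],[[0,0,-4],[0,0,0],1],[[0,0,-2],[0,0,0],1],[[0,0,0],[0,0,0],1]])

```text
clock: 15.9
ee_pos: [0.6276, 0.0845, 0.0782]
tool_rot: [-0.037, 0.999, -0.0, -0.0]
ft_force: [-0.8, -1.2, -2.1]
width: 0.0275
grip_force: 40.1
```

send_rows(targets=[[[0,0,-1],[0,0,0],1],[[0,0,0],[0,0,0],1],[[0,0,0],[0,0,0],1]])

```text
clock: 16.2
ee_pos: [0.6277, 0.0845, 0.0776]
tool_rot: [-0.037, 0.999, -0.0, 0.0]
ft_force: [-0.5, 0.0, -3.1]
width: 0.0272
grip_force: 40.1
```

send_rows(targets=[[[0,0,-1],[0,0,0],1],[[0,0,0],[0,0,0],1],[[0,0,0],[0,0,0],1]])

```text
clock: 16.5
ee_pos: [0.6276, 0.0845, 0.0764]
tool_rot: [-0.037, 0.999, -0.0, 0.0]
ft_force: [0.0, -1.1, -2.2]
width: 0.0277
grip_force: 40.1
```

send_rows(targets=[[[0,0,-1],[0,0,0],1],[[0,0,0],[0,0,0],1],[[0,0,0],[0,0,0],1]])

```text
clock: 16.8
ee_pos: [0.6278, 0.0845, 0.0762]
tool_rot: [-0.037, 0.999, -0.0, 0.0]
ft_force: [-3.8, -0.7, 11.1]
width: 0.0274
grip_force: 41.8
```

send_rows(targets=[[[0,0,-0.5],[0,0,0],1],[[0,0,0],[0,0,0],1],[[0,0,0],[0,0,0],1]])

```text
clock: 17.1
ee_pos: [0.6278, 0.0845, 0.0762]
tool_rot: [-0.037, 0.999, -0.0, 0.0]
ft_force: [-5.2, -1.7, 19.2]
width: 0.0273
grip_force: 42.8
```

Seated. I'll release and go to green, at about (0.466, 0.005).

send_rows(targets=[[[0,0,1],[0,0,0],1],[[0,0,0],[0,0,0],0.7],[[0,0,0],[0,0,0],0.6],[[0,0,0],[0,0,0],0.5],[[0,0,0],[0,0,0],0.4],[[0,0,0],[0,0,0],0.4],[[0,0,15],[0,0,0],0.4],[[0,0,30],[0,0,0],0.4]])

```text
clock: 17.9
ee_pos: [0.6262, 0.0844, 0.1203]
tool_rot: [-0.037, 0.999, -0.0, -0.002]
ft_force: [0.3, -0.8, -0.1]
width: 0.0514
grip_force: 0.0
```

send_rows(targets=[[[0,0,35],[0,0,0],0.4],[[-27,-13,0],[0,0,0],0.4],[[-27,-13,0],[0,0,0],0.4],[[-27,-13,0],[0,0,0],0.4],[[-27,-13,0],[0,0,0],0.4],[[-27,-13,0],[0,0,0],0.4],[[-26,-13,0],[0,0,0],0.4],[[0,0,0],[0,0,0],0.4]])

```text
clock: 18.7
ee_pos: [0.4633, 0.0056, 0.1567]
tool_rot: [-0.036, 0.999, -0.0, -0.001]
ft_force: [-0.6, 0.6, 0.1]
width: 0.0509
grip_force: 0.0
```

send_rows(targets=[[[0,0,0],[0,0,0],0.4],[[0,0,0],[0,0,0],0.4]])

```text
clock: 18.9
ee_pos: [0.4678, 0.0067, 0.1566]
tool_rot: [-0.037, 0.999, -0.0, 0.001]
ft_force: [0.6, -1.0, -0.8]
width: 0.0512
grip_force: 0.0
```

```bash
python3 held.py green 1
```

```text
[ 262  190   30   62 1503] [277.0625 220.0293] rel TCP [-0.0029 -0.0017 -0.0566]
[256 169  43  12 334] [277.1737 173.1018] rel TCP [-0.0338 -0.0038 -0.0566]
[0.4678 0.0067 0.1566] 0.05122156389139534 [ 0.5906 -0.9738 -0.7978]
```

send_rows(targets=[[[-2,-1.5,-15],[0,0,0],0.4],[[0,0,-15],[0,0,0],0.4],[[0,0,-15],[0,0,0],0.4],[[0,0,-15],[0,0,0],0.4],[[0,0,-15],[0,0,0],0.4],[[0,0,-14],[0,0,0],0.4],[[0,0,0],[0,0,0],0.4],[[0,0,0],[0,0,0],0.4]])

```text
clock: 19.75
ee_pos: [0.465, 0.0053, 0.0669]
tool_rot: [-0.037, 0.999, 0.0, -0.0]
ft_force: [-0.7, 0.2, 0.6]
width: 0.0512
grip_force: 0.0
```

send_rows(targets=[[[0,0,0],[0,0,0],0.55],[[0,0,0],[0,0,0],0.7],[[0,0,0],[0,0,0],0.8],[[0,0,0],[0,0,0],0.9],[[0,0,0],[0,0,0],1.0],[[0,0,0],[0,0,0],1.0],[[0,0,0],[0,0,0],1.0]])

```text
clock: 20.45
ee_pos: [0.4652, 0.005, 0.0677]
tool_rot: [-0.037, 0.999, -0.0, 0.001]
ft_force: [-0.4, 0.7, 6.2]
width: 0.0275
grip_force: 39.4
```

send_rows(targets=[[[0,0,8],[0,0,0],1],[[0,0,12],[0,0,0],1],[[0,0,16],[0,0,0],1],[[0,0,16],[0,0,0],1],[[0,0,16],[0,0,0],1],[[0,0,16],[0,0,0],1],[[0,0,0],[0,0,0],1],[[0,0,0],[0,0,0],1]])

```text
clock: 21.25
ee_pos: [0.4647, 0.005, 0.1512]
tool_rot: [-0.037, 0.999, -0.0, 0.0]
ft_force: [0.3, 0.1, -2.6]
width: 0.0271
grip_force: 40.2
```

```bash
python3 held.py green
```

```text
[ 255  257   49   87 3350] [279.6063 298.4621] rel TCP [-0.0016 -0.      0.032 ]
[ 243  211   72   28 1448] [278.7162 222.0863] rel TCP [-0.0343 -0.0028  0.032 ]
[0.4647 0.005  0.1512] 0.027063475877033318 [ 0.2821  0.0982 -2.5537]
```

send_rows(targets=[[[15,2,0],[0,0,0],1],[[25,2,0],[0,0,0],1],[[30,2,0],[0,0,0],1],[[30,2,0],[0,0,0],1],[[30,2,0],[0,0,0],1],[[21,1,0],[0,0,0],1],[[11,1,0],[0,0,0],1],[[0,0,0],[0,0,0],1]])

```text
clock: 22.1
ee_pos: [0.6269, 0.0171, 0.1497]
tool_rot: [-0.037, 0.999, 0.0, -0.001]
ft_force: [0.6, 0.1, -1.5]
width: 0.0275
grip_force: 40.1
```

send_rows(targets=[[[0,0,-10],[0,0,0],1],[[0,0,-10],[0,0,0],1],[[0,0,-10],[0,0,0],1],[[0,0,0],[0,0,0],1],[[0,0,0],[0,0,0],1]])

```text
clock: 22.6
ee_pos: [0.6262, 0.017, 0.1206]
tool_rot: [-0.037, 0.999, 0.0, -0.0]
ft_force: [0.2, 0.6, -2.2]
width: 0.0276
grip_force: 40.0
```

```bash
python3 held.py green
python3 - <<'E'
from h import *
im=read_camera("wrist"); save("w8",cv2.resize(im[120:400,110:450],None,fx=2,fy=2))
E
```

```text
[ 255  257   49   87 3358] [279.6275 298.439 ] rel TCP [-0.0016 -0.      0.032 ]
[ 243  211   73   30 1505] [278.6326 222.1282] rel TCP [-0.0342 -0.0028  0.032 ]
[0.6262 0.017  0.1206] 0.02757435150810764 [ 0.1644  0.6477 -2.2405]
```

View pics/w8.png

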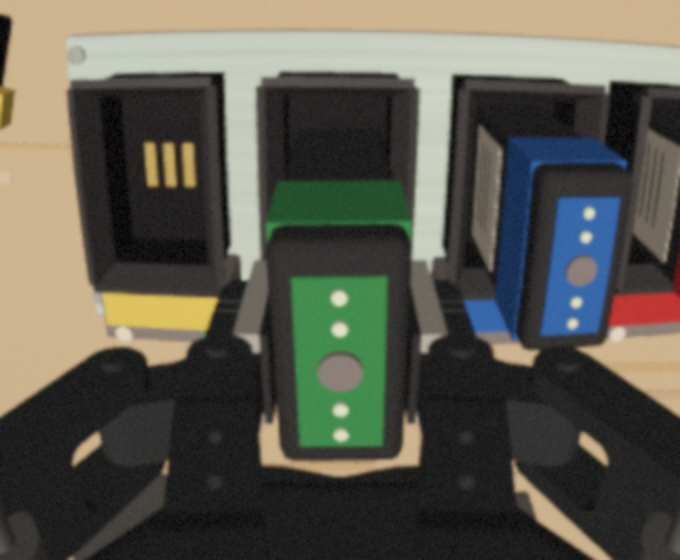

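Green is over its bay (rim 258–416, pack 340, about 1 mm off), and blue stands upright in its own. Lowering.

send_rows(targets=[[[0,-0.7,-8],[0,0,0],1],[[0,0,-8],[0,0,0],1],[[0,0,-8],[0,0,0],1],[[0,0,-8],[0,0,0],1],[[0,0,-5],[0,0,0],1],[[0,0,-4],[0,0,0],1],[[0,0,-2],[0,0,0],1],[[0,0,0],[0,0,0],1]])

```text
clock: 23.5
ee_pos: [0.6266, 0.0163, 0.0777]
tool_rot: [-0.037, 0.999, -0.0, -0.0]
ft_force: [-0.6, -0.1, -2.0]
width: 0.0276
grip_force: 40.1
```

send_rows(targets=[[[0,0,-1],[0,0,0],1],[[0,0,0],[0,0,0],1],[[0,0,0],[0,0,0],1]])

```text
clock: 23.8
ee_pos: [0.6267, 0.0163, 0.0771]
tool_rot: [-0.037, 0.999, -0.0, 0.0]
ft_force: [-0.0, 0.6, -2.3]
width: 0.0275
grip_force: 40.1
```

send_rows(targets=[[[0,0,-1],[0,0,0],1],[[0,0,0],[0,0,0],1],[[0,0,0],[0,0,0],1]])

```text
clock: 24.1
ee_pos: [0.6266, 0.0163, 0.0759]
tool_rot: [-0.037, 0.999, 0.0, -0.0]
ft_force: [-1.1, 0.5, -2.6]
width: 0.0276
grip_force: 40.1
```

send_rows(targets=[[[0,0,-1],[0,0,0],1],[[0,0,0],[0,0,0],1],[[0,0,0],[0,0,0],1]])

```text
clock: 24.4
ee_pos: [0.6268, 0.0163, 0.0757]
tool_rot: [-0.037, 0.999, -0.0, 0.0]
ft_force: [-4.3, -0.1, 10.3]
width: 0.0276
grip_force: 41.7
```

send_rows(targets=[[[0,0,-0.5],[0,0,0],1],[[0,0,0],[0,0,0],1],[[0,0,0],[0,0,0],1]])

```text
clock: 24.7
ee_pos: [0.6268, 0.0163, 0.0757]
tool_rot: [-0.037, 0.999, -0.0, 0.0]
ft_force: [-6.2, -2.1, 18.5]
width: 0.0274
grip_force: 42.7
```

Seated. I'll release and go to yellow, at about (0.47, -0.063).

send_rows(targets=[[[0,0,1],[0,0,0],1],[[0,0,0],[0,0,0],0.7],[[0,0,0],[0,0,0],0.6],[[0,0,0],[0,0,0],0.5],[[0,0,0],[0,0,0],0.4],[[0,0,0],[0,0,0],0.4],[[0,0,15],[0,0,0],0.4],[[0,0,30],[0,0,0],0.4]])

```text
clock: 25.5
ee_pos: [0.6252, 0.0163, 0.1198]
tool_rot: [-0.037, 0.999, 0.0, -0.002]
ft_force: [1.5, 0.7, -0.2]
width: 0.0512
grip_force: 0.0
```

send_rows(targets=[[[0,0,35],[0,0,0],0.4],[[-26,-13,0],[0,0,0],0.4],[[-26,-13,0],[0,0,0],0.4],[[-26,-13,0],[0,0,0],0.4],[[-26,-13,0],[0,0,0],0.4],[[-26,-13,0],[0,0,0],0.4],[[-26,-13,0],[0,0,0],0.4],[[0,0,0],[0,0,0],0.4]])

```text
clock: 26.3
ee_pos: [0.4675, -0.0625, 0.1562]
tool_rot: [-0.036, 0.999, 0.0, -0.001]
ft_force: [0.2, -0.3, 0.2]
width: 0.0513
grip_force: 0.0
```

send_rows(targets=[[[0,0,0],[0,0,0],0.4],[[0,0,0],[0,0,0],0.4]])

```text
clock: 26.5
ee_pos: [0.4718, -0.0616, 0.1561]
tool_rot: [-0.037, 0.999, -0.0, 0.001]
ft_force: [0.5, 0.5, -0.5]
width: 0.0511
grip_force: 0.0
```

```bash
python3 held.py yellow 1
```

```text
[ 262  191   30   62 1569] [276.9516 220.4302] rel TCP [-0.0028 -0.0018 -0.0561]
[273 169  27  13  71] [289.1268 175.662 ] rel TCP [-0.0328  0.0037 -0.0561]
[ 0.4718 -0.0616  0.1561] 0.05112712543620361 [ 0.5101  0.5131 -0.5169]
```

send_rows(targets=[[[-2,-1.5,-15],[0,0,0],0.4],[[0,0,-15],[0,0,0],0.4],[[0,0,-15],[0,0,0],0.4],[[0,0,-15],[0,0,0],0.4],[[0,0,-15],[0,0,0],0.4],[[0,0,-13],[0,0,0],0.4],[[0,0,0],[0,0,0],0.4],[[0,0,0],[0,0,0],0.4]])

```text
clock: 27.35
ee_pos: [0.469, -0.0629, 0.0674]
tool_rot: [-0.037, 0.999, 0.0, -0.0]
ft_force: [-0.8, -0.5, -0.1]
width: 0.0513
grip_force: 0.0
```

send_rows(targets=[[[0,0,0],[0,0,0],0.55],[[0,0,0],[0,0,0],0.7],[[0,0,0],[0,0,0],0.8],[[0,0,0],[0,0,0],0.9],[[0,0,0],[0,0,0],1.0],[[0,0,0],[0,0,0],1.0],[[0,0,0],[0,0,0],1.0]])

```text
clock: 28.05
ee_pos: [0.4692, -0.0633, 0.0681]
tool_rot: [-0.037, 0.999, -0.0, 0.001]
ft_force: [-0.5, 0.2, 7.3]
width: 0.0276
grip_force: 39.5
```

send_rows(targets=[[[0,0,8],[0,0,0],1],[[0,0,12],[0,0,0],1],[[0,0,16],[0,0,0],1],[[0,0,16],[0,0,0],1],[[0,0,16],[0,0,0],1],[[0,0,16],[0,0,0],1],[[0,0,0],[0,0,0],1],[[0,0,0],[0,0,0],1]])

```text
clock: 28.85
ee_pos: [0.4688, -0.0632, 0.1519]
tool_rot: [-0.037, 0.999, -0.0, 0.001]
ft_force: [-0.3, -0.0, -2.3]
width: 0.0278
grip_force: 40.1
```

```bash
python3 held.py yellow
```

```text
[ 256  257   48   86 3382] [279.6937 298.1869] rel TCP [-0.0018  0.      0.032 ]
[243 210  74  31 460] [279.05   227.8043] rel TCP [-0.0321 -0.0025  0.032 ]
[ 0.4688 -0.0632  0.1519] 0.027758919519819583 [-0.3263 -0.0306 -2.3272]
```

send_rows(targets=[[[15,2,0],[0,0,0],1],[[25,2,0],[0,0,0],1],[[30,2,0],[0,0,0],1],[[30,2,0],[0,0,0],1],[[30,2,0],[0,0,0],1],[[21,1,0],[0,0,0],1],[[11,0.7,0],[0,0,0],1],[[0,0,0],[0,0,0],1]])

```text
clock: 29.7
ee_pos: [0.631, -0.0513, 0.1503]
tool_rot: [-0.037, 0.999, 0.0, -0.001]
ft_force: [-1.2, 0.6, -1.4]
width: 0.0273
grip_force: 40.0
```

send_rows(targets=[[[0,0,-10],[0,0,0],1],[[0,0,-10],[0,0,0],1],[[0,0,-10],[0,0,0],1],[[0,0,0],[0,0,0],1],[[0,0,0],[0,0,0],1]])

```text
clock: 30.2
ee_pos: [0.6301, -0.0515, 0.121]
tool_rot: [-0.037, 0.999, 0.0, -0.0]
ft_force: [0.7, -0.7, -2.3]
width: 0.0275
grip_force: 40.0
```

```bash
python3 held.py yellow
python3 - <<'E'
from h import *
im=read_camera("wrist"); save("w9",cv2.resize(im[120:400,110:450],None,fx=2,fy=2))
E
```

```text
[ 255  257   49   86 3411] [279.6884 298.0812] rel TCP [-0.0018 -0.      0.032 ]
[ 243  211   73   29 1369] [279.1454 222.2593] rel TCP [-0.0341 -0.0026  0.032 ]
[ 0.6301 -0.0515  0.121 ] 0.02751240959313816 [ 0.6727 -0.7248 -2.3437]
```

View pics/w9.png

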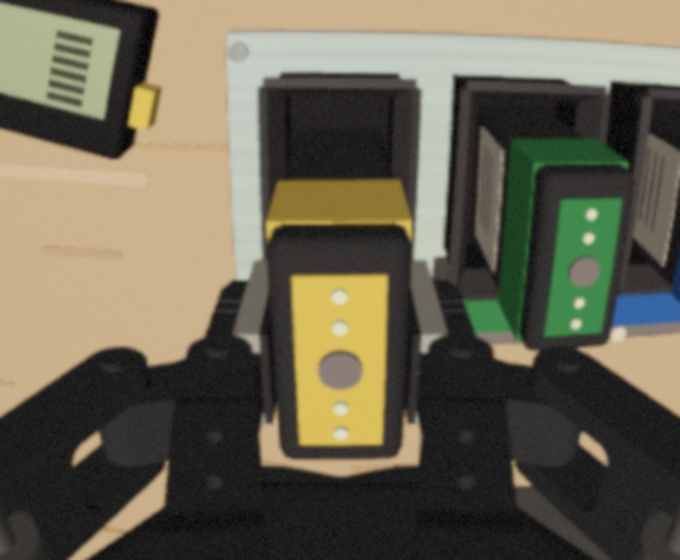

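Yellow is centred (rim 261–419, pack 340), green stands upright, and the checker is clear. Lowering.

send_rows(targets=[[[0,0,-8],[0,0,0],1],[[0,0,-8],[0,0,0],1],[[0,0,-8],[0,0,0],1],[[0,0,-8],[0,0,0],1],[[0,0,-5],[0,0,0],1],[[0,0,-4],[0,0,0],1],[[0,0,-2],[0,0,0],1],[[0,0,0],[0,0,0],1]])

```text
clock: 31.1
ee_pos: [0.6305, -0.0515, 0.0782]
tool_rot: [-0.037, 0.999, 0.0, -0.0]
ft_force: [-1.1, -0.4, -2.4]
width: 0.0275
grip_force: 40.0
```

send_rows(targets=[[[0,0,-1],[0,0,0],1],[[0,0,0],[0,0,0],1],[[0,0,0],[0,0,0],1]])

```text
clock: 31.4
ee_pos: [0.6307, -0.0515, 0.0776]
tool_rot: [-0.037, 0.999, -0.0, 0.0]
ft_force: [-0.2, -0.2, -1.7]
width: 0.0272
grip_force: 40.0
```

send_rows(targets=[[[0,0,-1],[0,0,0],1],[[0,0,0],[0,0,0],1],[[0,0,0],[0,0,0],1]])

```text
clock: 31.7
ee_pos: [0.6306, -0.0514, 0.0764]
tool_rot: [-0.037, 0.999, 0.0, 0.0]
ft_force: [0.2, -0.0, -2.2]
width: 0.0275
grip_force: 40.0
```

send_rows(targets=[[[0,0,-1],[0,0,0],1],[[0,0,0],[0,0,0],1],[[0,0,0],[0,0,0],1]])

```text
clock: 32.0
ee_pos: [0.6308, -0.0515, 0.0762]
tool_rot: [-0.037, 0.999, -0.0, 0.0]
ft_force: [-3.1, -1.1, 9.5]
width: 0.0277
grip_force: 41.6
```

send_rows(targets=[[[0,0,-0.5],[0,0,0],1],[[0,0,0],[0,0,0],1],[[0,0,0],[0,0,0],1]])

```text
clock: 32.3
ee_pos: [0.6308, -0.0516, 0.0762]
tool_rot: [-0.037, 0.999, -0.0, 0.0]
ft_force: [-5.9, 0.4, 18.0]
width: 0.0275
grip_force: 42.6
```

Seated. I'll release, retreat and inspect.

send_rows(targets=[[[0,0,1],[0,0,0],1],[[0,0,0],[0,0,0],0.7],[[0,0,0],[0,0,0],0.6],[[0,0,0],[0,0,0],0.5],[[0,0,0],[0,0,0],0.4],[[0,0,0],[0,0,0],0.4],[[0,0,15],[0,0,0],0.4],[[0,0,30],[0,0,0],0.4]])

```text
clock: 33.1
ee_pos: [0.6292, -0.0513, 0.1203]
tool_rot: [-0.037, 0.999, 0.0, -0.002]
ft_force: [0.2, 0.8, -0.2]
width: 0.0512
grip_force: 0.0
```

send_rows(targets=[[[0,0,35],[0,0,0],0.4],[[-20,10,35],[0,0,0],0.4],[[-25,15,30],[0,0,0],0.4],[[-25,20,20],[0,0,0],0.4],[[-25,20,10],[0,0,0],0.4],[[0,15,0],[0,0,0],0.4],[[0,0,0],[0,0,0],0.4],[[0,0,0],[0,0,0],0.4]])

```text
clock: 33.9
ee_pos: [0.5363, 0.0286, 0.2512]
tool_rot: [-0.037, 0.999, -0.0, 0.0]
ft_force: [-0.0, -0.2, -0.3]
width: 0.0516
grip_force: 0.0
```

Run:
```python
from h import *
s=telemetry.sense(); print(s["ee_pos"],s["ft_force"],s["clock"])
a=read_camera("wrist"); b=read_camera("scene")
save("fin",np.hstack([cv2.resize(a[100:340],None,fx=.7,fy=.7)[:, :],np.zeros((168,8,3),np.uint8)]) if 0 else np.vstack([a[120:340,60:500],cv2.resize(b[130:310,140:430],(440,273))]))
```

```text
[0.5362707  0.0285694  0.25119043] [-0.00797778 -0.20022643 -0.32496854] 33.9
```

View pics/fin.png

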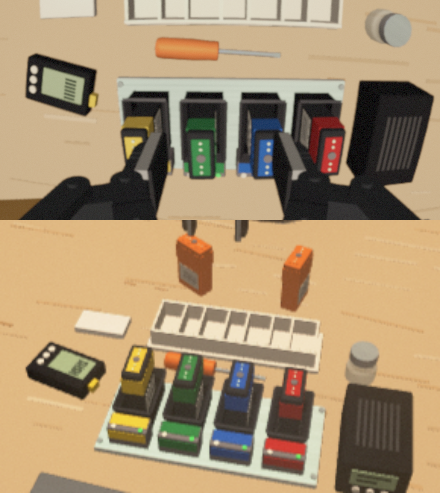

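All four packs stand upright in their own-colour bays, the rack is empty, the checker and jar are in place, and the arm is clear.

```bash
python3 -c "
from plant import workorder; print(workorder.close_job())"
```

```text
the job is handed in; nothing more can be done
None
```

The red, blue, green and yellow packs each stand upright and released in the bay of their own colour, in rack order; the checker and jar were left where they were, and the job was handed in at about 34 s.

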